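Weigh out the macadamias

TASK

One of the two steel tins in the wooden caddy still holds six macadamia nuts and the other is empty; they look alike and the lids hide it, so take one up and tip it a little to feel whether a load shifts inside. Stand the loaded tin on the worktop and let go, take it afresh so that its lid can swing open, and pour all six nuts into the pan of the kitchen scales. Finish with both tins standing upright on the worktop or in the caddy, and leave the mug, the pepper mill and the tea box where they are.

Things in the scene. Friction and masses are not known exactly. Their poses are not given: they have to be found in the camera images.
- tin_a: one of two like tapered tins of plain steel, opaque, 100 mm high, 54 mm across at the foot, 66 mm at the top. Empty it weighs 90 to 130 g, centre of mass 47 mm above the foot; with the nuts 60 g more. Starts in a well of the caddy; either tin, in either well, may be the loaded one. Origin: centre of the foot; z up; -x is the pouring side, the hinge is at +x
- tin_b: one of two like tapered tins of plain steel, opaque, 100 mm high, 54 mm across at the foot, 66 mm at the top. Empty it weighs 90 to 130 g, centre of mass 47 mm above the foot; with the nuts 60 g more. Starts in a well of the caddy; either tin, in either well, may be the loaded one. Origin: centre of the foot; z up; -x is the pouring side, the hinge is at +x
- tin_a_mouth (a point): front point of the tin's top edge at the pouring side (33 mm to -x, 100 mm up). In the loaded tin six round macadamia nuts in the shell (22 mm, 10 g each) lie loose in the lower 45 mm; tipped 30 degrees they roll to the low side, and by 90 to 100 degrees towards -x all run out over this edge
- tin_b_mouth (a point): front point of the tin's top edge at the pouring side (33 mm to -x, 100 mm up). In the loaded tin six round macadamia nuts in the shell (22 mm, 10 g each) lie loose in the lower 45 mm; tipped 30 degrees they roll to the low side, and by 90 to 100 degrees towards -x all run out over this edge
- lid_a (a joint): tin_a's lid's opening angle, rad, 0 shut to 0.72. A flat round lid covers the whole mouth, hinged on the tin's +x rim. Shut when the tin is upright or tipped up to 50 degrees; tipped further towards -x it swings open by itself if nothing is over it: a gripper straight above blocks it, one leaning 45 degrees to the hinge side, pads 30 to 40 mm below the top, does not
- lid_b (a joint): tin_b's lid's opening angle, rad, 0 shut to 0.72. A flat round lid covers the whole mouth, hinged on the tin's +x rim. Shut when the tin is upright or tipped up to 50 degrees; tipped further towards -x it swings open by itself if nothing is over it: a gripper straight above blocks it, one leaning 45 degrees to the hinge side, pads 30 to 40 mm below the top, does not
- caddy: wooden block 90 mm (x) by 236 mm (y), 45 mm high, with two round wells 60 mm wide at x = -4 mm, y = +62 and -62 mm, and behind them (+x side) an upright back board 140 mm high, 44 to 56 mm from the middle. On the cork liners a tin stands with its foot 17 mm above the worktop, sunk 28 mm, with 1.5 to 3 mm of play. Fixed. Origin: centre of the underside, -x is the open side
- scales: white spring kitchen scales, 132 mm across, with a dial on the front (-x) and a round steel pan on top; fixed. The worktop between scales, caddy and robot is free but for a fork and a pen lying along its front edge (x below 0.40). Origin: centre of the underside
- pan_centre (a point): centre of the pan's inner floor when empty, 73 mm above the worktop. The pan is 160 mm across at the rim, its rim 106 mm above the worktop, 33 mm deep
- pan (a joint): how far the pan has sunk, m: 0 empty, 0.0011 for each nut, 0.0065 with all six
- mug: wide cream ceramic mug, 94 mm across without its handle and 69 mm high, at the front right; a bystander. Origin: underside
- pepper_mill: small glass mill with a grey top, 44 mm across, 90 mm high, behind the caddy; a bystander. Origin: centre of the underside
- tea_box: dark carton of tea, 123x72x89 mm, at the front left; a bystander. Origin: centre of the underside

How it is judged:
On the way:
1. a tin stands upright on the worktop outside the caddy, let go, with the pan still empty (((angle between tin_a's own z axis and vertical below 0.12 rad and height (world z) of tin_a below 0.006 m and contact force between tin_a and the fingers below 0.1 N and value of joint pan below 0.0005 m) or (angle between tin_b's own z axis and vertical below 0.12 rad and height (world z) of tin_b below 0.006 m and contact force between tin_b and the fingers below 0.1 N and value of joint pan below 0.0005 m))), for 0.2 s.
At the end, for the whole second after the job is handed in: All six nuts lie in the pan (it has sunk 6.0 to 7.2 mm, nothing else in it), and both tins stand upright (within 7 degrees) and still, on the worktop or in the caddy (value of joint pan between 0.006 and 0.0072 m and angle between each of tin_a, tin_b's own z axis and vertical below 0.12 rad and height (world z) of tin_a between -0.005 and 0.03 m and linear speed of each of tin_a, tin_b below 0.03 m/s and height (world z) of tin_b between -0.005 and 0.03 m); the robot touches nothing.
It fails at once if a tin falls over on the worktop ((angle between tin_a's own z axis and vertical above 1.2 rad and height (world z) of tin_a below 0.06 m) or (angle between tin_b's own z axis and vertical above 1.2 rad and height (world z) of tin_b below 0.06 m)).
It fails at once if the mug, the pepper mill or the tea box is shifted by more than 30 mm (distance of any of mug, pepper_mill, tea_box from where it was at the start of the episode above 0.03 m).
It also fails if it takes over 72 s, if anything falls off the work surface, if the arm or the gripper's body presses on something with over 40 N, if the wrist force passes 120 N, or if a joint passes its speed limit or range.

ROBOT

A 7-joint arm with a two-finger parallel gripper is mounted at the origin on a cart in front of the work surface, level with it; the furniture and walls round the work are solid. World frame = base frame: x ahead of the robot, y to its left, z up, the work surface at z = 0. Lengths are in m, angles in rad, forces in N, time in s.
With the tool pointing down it reaches from about 0.4 to 0.85 m from the base axis. Payload 10.4 kg.
Tool frame: the origin (TCP) lies at the very end of the fingers, on their centre line; the grasp point (between the pads) lies r.tcp_to_grasp behind it (r.tcp_to_grasp is the distance from the TCP to the grasp point, in m); z points along the fingers, y is the line along which they close (so a half turn about z gives the same grasp; the last joint's range is limited). The gripper opens to 87 mm and grips with 3 to 60 N. Pads are 19 mm wide; open, the fingers measure 117 mm over their backs; the gripper's body (75 mm by 190 mm) begins 51 mm behind the grasp point.
Start: joints at [1.083, 0.332, -0.065, 1.46, 0.022, 1.35, -0.088], TCP at [0.28, -0.559, 0.223] pointing down, gripper open.
Joint ranges: [-2.6, 2.6], [-0.5, 2.12], [-1.47, 1.34], [0.16, 2.42], [-1.27, 4.41], [0.06, 2.06], [-2.6, 2.6]. Speed limits (rad/s): [2.22, 2.22, 2.79, 2.79, 3.14, 3.14, 3.14].

INTERFACE

Orientations are given as a unit quaternion [x, y, z, w].
In Python, from bench import monitor, cams, ticket, r gives the robot as it stands.
- The arm moves only by the shell command python3 -m crank 'ROWS' [OPENING] [FORCE]. ROWS is a JSON object whose one key "steps" holds a list of rows, each a list of 2 entries, a list of its own where there are three numbers: the shift along the world's x, y, z in units of 25 mm (1.0 is 25 mm), then the turn, a rotation vector about the world's x, y, z in units of 5 degrees (1.0 is 5 degrees). In form: {"steps": [[[x, y, z], [ax, ay, az]], ...]}. A call has 1 to 10 rows; each row shifts and turns the commanded pose from where the row before left it; what a row does not reach is not made up. A row lasts 1/12 s, in which the tool goes at most 41.7 mm and 7.16 degrees, less where a joint would pass 70% of its speed; a pose out of reach is approached as far as the arm can. A call is refused whole if a number of a shift passes 1 or a number of a turn 1, either way. A call with a gripper value outside its range is refused whole. OPENING is the finger opening in mm, from 0 to 87, set as the call begins (- or left out, the last holds). The fingers move at their own pace and stop on an object; FORCE is the grip in N (left out, the last holds). Time passes only in rows, so rows that do not move let the fingers close. It gives the time, the measured TCP pose, the force, the opening and the grip force at its end, in the units of the state.
- monitor.read_state(): the state, without advancing time (a new reading comes with each control period).
- cams.camera(name): name is "side" or "top"; returns a dict with "pixels" (384x512x3 uint8, blue, green, red), "z_map" (384x512 float32, m along the optical axis (not along the pixel's ray), 0 where there is no reading), "vfov" (degrees; the focal length in pixels is half the picture's height over the tangent of half this angle, whatever the lens; pixels are square), "cx", "cy" (the principal point, pixels), "T" (4x4, takes a point from camera to world coordinates). Camera axes: x right, y up, looking along -z (the intrinsics and any distortion apply to the point x, -y, -z); pixel columns grow to the right and rows downward; lengths in m; the calibration is good to about 2 mm. A picture is of the moment at which its call begins.
- ticket.close_job(): hands the job in; it is judged then, once.
The state is a dict: "time": time; "joint_positions": joint angles; "joint_vel": joint speeds; "joint_torque": joint torques, N m; "ee_pos": TCP position; "eef_rot": TCP orientation; "ft_force": force on the tool from outside, world axes, zero at the start; "torque": the same for the moment, N m; "width": finger opening in m; "grip_force": force on a finger pad.
Only numpy, scipy, OpenCV 4.12 (cv2) and the standard library are available. Lean on these libraries where they do the work, as an engineer would, in place of code of your own. Each camera call takes 0.05 s, during which the arm holds its last target. There are 200 camera calls.

## Working session

There is one attempt and no reset: what is moved stays moved. The work goes in short steps, Python scripts to look and compute and a shell command to move; the robot and the scene stay as the last step left them, time stands still between calls to the robot, and variables do not carry over. Pictures are saved under pics/ and viewed, at most 13 in all, crops included, and the job is handed in when it is done.

```bash
ls; mkdir -p pics
cat > h.py <<'E'
import numpy as np, cv2
from bench import monitor, cams, ticket, r
def grab(n):
    c=cams.camera(n); return c
def cloud(c):
    h,w=c["z_map"].shape; f=h/2/np.tan(np.radians(c["vfov"])/2)
    u,v=np.meshgrid(np.arange(w),np.arange(h)); z=c["z_map"]
    P=np.stack([(u-c["cx"])/f*z,-(v-c["cy"])/f*z,-z,np.ones_like(z)],-1)
    W=P@np.array(c["T"]).T
    W[z==0]=np.nan
    return W[...,:3]
E
python3 - <<'E'
from h import *
a=grab("top");b=grab("side")
for n,c in(("top",a),("side",b)):
    cv2.imwrite(f"pics/{n}0.png",c["pixels"]); np.save(n+"0.npy",cloud(c)); print({k:v for k,v in c.items() if k not in("pixels","z_map")})
print(monitor.read_state(), r.tcp_to_grasp)
E
```

```text
pics
{'vfov': 45.34422937204567, 'cx': 252.84377898026517, 'cy': 196.27816186978131, 'T': array([[ 0.12013961,  0.96950944, -0.2135835 ,  0.24823706],
       [-0.99274588,  0.11834331, -0.02122424, -0.10551462],
       [ 0.00469908,  0.21458401,  0.97669423,  1.44355059],
       [ 0.        ,  0.        ,  0.        ,  1.        ]])}
{'vfov': 49.269257092465864, 'cx': 243.87894384396998, 'cy': 185.63803083764122, 'T': array([[-0.96291512,  0.16944415, -0.20995989,  0.30200254],
       [-0.26966149, -0.62975013,  0.72848985,  0.71925245],
       [-0.00878393,  0.75809198,  0.65208848,  0.81089511],
       [ 0.        ,  0.        ,  0.        ,  1.        ]])}
{'time': 0.1, 'joint_positions': array([ 1.08334048,  0.33278965, -0.06471694,  1.46086276,  0.02161467,
        1.34991626, -0.08850768]), 'joint_vel': array([ 0.00065905, -0.00010201, -0.00119144, -0.00260575,  0.00022693,
        0.00111909,  0.0006188 ]), 'joint_torque': array([ 1.86486563e-03, -6.24544859e+01,  2.49498646e-02, -3.90713131e+01,
       -6.14448264e-02,  3.66628706e-02,  1.57198078e-04]), 'ee_pos': array([ 0.28002537, -0.55836113,  0.22184284]), 'eef_rot': array([ 9.73106257e-01,  2.30355817e-01, -1.80304498e-04, -6.14017038e-04]), 'ft_force': array([ 0.35379936,  0.0116888 , -0.17714043]), 'torque': array([-0.01811097, -0.01986222,  0.02541967]), 'grip_force': 0.0, 'width': 0.087582873572274} 0.0187
```

View pics/top0.png

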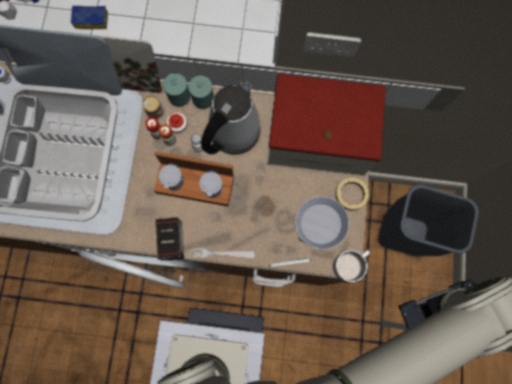

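View pics/side0.png

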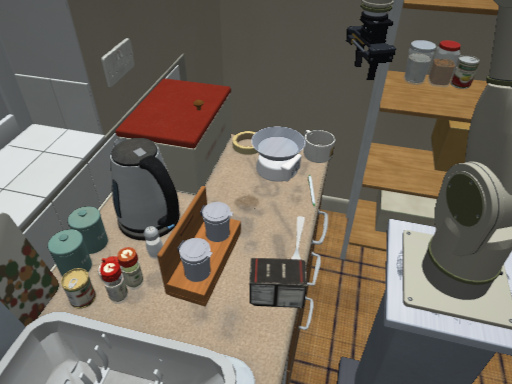

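The top view shows the tins at about (171,176) and (211,184), the back board above them, the pan at (322,222), the mug at (350,265) and the tea box at (168,237). The side view agrees. Next I measure positions.

Run:
```python
import numpy as np
from scipy import ndimage as N
W=np.load("top0.npy");S=np.load("side0.npy")
def rep(W,n,box,zr):
    v0,v1,u0,u1=box; m=np.zeros(W.shape[:2],bool); m[v0:v1,u0:u1]=1
    m&=(W[...,2]>zr[0])&(W[...,2]<zr[1])
    P=W[m]; lo,hi=np.percentile(P,1,0),np.percentile(P,99,0)
    print(n,len(P),"mid",((lo+hi)/2).round(4),"size",(hi-lo).round(4),"mean",P.mean(0).round(4),"zmed",np.median(P[:,2]).round(4))
rep(W,"tin L",(155,200,152,191),(.105,.128))
rep(W,"tin R",(160,205,191,230),(.105,.128))
rep(W,"board",(140,190,145,245),(.13,.16))
rep(W,"caddy top",(140,210,145,245),(.035,.055))
rep(W,"pan rim",(190,255,285,355),(.098,.115))
rep(W,"pan floor",(205,240,305,340),(.06,.09))
rep(W,"mug",(240,285,330,362),(.06,.08))
rep(W,"tea",(210,265,150,190),(.08,.1))
rep(W,"mill",(125,160,186,204),(.08,.1))
rep(S,"S tin L",(230,285,170,215),(.105,.128))
rep(S,"S tin R",(195,245,195,240),(.105,.128))
rep(S,"S pan",(120,185,245,310),(.098,.115))
rep(S,"S board",(180,290,150,230),(.13,.16))
print(W[180:260:20,255],W[215,262])
P=W[140:210,145:245].reshape(-1,3);P=P[(P[:,2]>.13)&(P[:,2]<.16)];c=P.mean(0);u,s,v=np.linalg.svd((P-c)[:,:2],full_matrices=0);print("board dir",v[0],np.degrees(np.arctan2(*v[0])))
from numpy import *
# kettle extents
m=(W[90:160,195:265,2]>.1); Q=W[90:160,195:265][m]; print("kettle",Q.min(0),Q.max(0))
```

```text
tin L 479 mid [0.5797 0.1751 0.1164] size [0.0873 0.0956 0.0205] mean [0.5785 0.1775 0.1181] zmed 0.1183
tin R 488 mid [0.572  0.0624 0.1164] size [0.0876 0.1001 0.0193] mean [0.5716 0.056  0.118 ] zmed 0.1183
board 362 mid [0.6341 0.1128 0.1414] size [0.0483 0.2277 0.022 ] mean [0.6231 0.1102 0.1385] zmed 0.1382
caddy top 1369 mid [0.613  0.1133 0.0443] size [0.1802 0.24   0.0171] mean [0.5755 0.1064 0.0441] zmed 0.0442
pan rim 374 mid [ 0.487  -0.2868  0.104 ] size [0.1545 0.1557 0.0119] mean [ 0.4907 -0.2907  0.103 ] zmed 0.1029
pan floor 1181 mid [ 0.4927 -0.2914  0.0771] size [0.1051 0.1032 0.0224] mean [ 0.4931 -0.2915  0.0744] zmed 0.0737
mug 108 mid [ 0.3859 -0.3718  0.0694] size [0.1136 0.101  0.0177] mean [ 0.3773 -0.3732  0.0677] zmed 0.0678
tea 891 mid [0.39   0.1621 0.0863] size [0.1197 0.0812 0.0119] mean [0.3891 0.1615 0.086 ] zmed 0.086
mill 67 mid [0.7071 0.1236 0.0878] size [0.028  0.0281 0.013 ] mean [0.7075 0.1239 0.086 ] zmed 0.0855
S tin L 831 mid [0.5793 0.1708 0.1156] size [0.0857 0.0742 0.0203] mean [0.5782 0.1771 0.1178] zmed 0.119
S tin R 723 mid [0.5716 0.0849 0.1152] size [0.0847 0.1514 0.0192] mean [0.5694 0.0646 0.1178] zmed 0.1189
S pan 320 mid [ 0.4879 -0.2896  0.1034] size [0.1542 0.1574 0.0106] mean [ 0.4905 -0.3089  0.1032] zmed 0.1035
S board 753 mid [0.6688 0.1136 0.1445] size [0.1157 0.227  0.0286] mean [0.6431 0.1055 0.14  ] zmed 0.139
[[ 6.19895475e-01 -7.44663848e-02 -5.89507211e-03]
 [ 5.52233901e-01 -8.25138332e-02  1.77285390e-03]
 [ 4.88144956e-01 -9.02247612e-02 -4.20331452e-04]
 [ 4.25014430e-01 -9.78163749e-02 -2.15271308e-03]] [ 0.50632847 -0.11044743  0.00259237]
board dir [0.04294552 0.99907742] 2.461354257650785
kettle [ 0.62302571 -0.06428211  0.10000317] [0.86426703 0.14547512 0.24488986]
```

Run:
```python
import cv2,numpy as np
a=cv2.imread("pics/top0.png")[145:215,145:245];b=cv2.imread("pics/side0.png")[185:295,160:250]
a=cv2.resize(a,None,fx=4,fy=4*1.0,interpolation=3);b=cv2.resize(b,None,fx=4,fy=4,interpolation=3)
o=np.zeros((440,780,3),np.uint8);o[:280,:400]=a;o[:440,410:770]=b
cv2.imwrite("pics/crop.png",o)
for n in("top","side"):
    W=np.load(n+"0.npy")
    for c0 in((.5745,.177),(.5675,.056)):
        c=np.array(c0)
        m=(np.abs(W[...,2]-.119)<.006)&(np.hypot(W[...,0]-c[0],W[...,1]-c[1])<.05)&(W[...,0]<c[0]+.045)
        P=W[m]; pts=(P[:,:2]*1000).astype(np.float32)
        cc,rr=cv2.minEnclosingCircle(pts); print(n,c0,len(P),"area r",P.mean(0).round(4),"circ",cc,rr, "x",P[:,0].min(),P[:,0].max(),"y",P[:,1].min(),P[:,1].max())
```

```text
top (0.5745, 0.177) 389 area r [0.5718 0.1776 0.1186] circ (576.0443115234375, 171.87242126464844) 44.69829559326172 x 0.534492980372547 0.6189750766354658 y 0.14552172726384122 0.21190253373905893
top (0.5675, 0.056) 403 area r [0.5647 0.0547 0.1184] circ (569.6776123046875, 50.162750244140625) 45.21151351928711 x 0.5251342003070449 0.6124902904641955 y 0.021697951770102697 0.08759713794734841
side (0.5745, 0.177) 651 area r [0.5719 0.178  0.119 ] circ (576.3123779296875, 170.88868713378906) 44.68461227416992 x 0.5327748601375955 0.6193245694911147 y 0.14273913819397654 0.20875276177119217
side (0.5675, 0.056) 501 area r [0.5647 0.0544 0.1191] circ (569.0482177734375, 45.090003967285156) 44.259525299072266 x 0.5252539892247117 0.6124059486597575 y 0.01844791774169896 0.08657143205260487
```

View pics/crop.png

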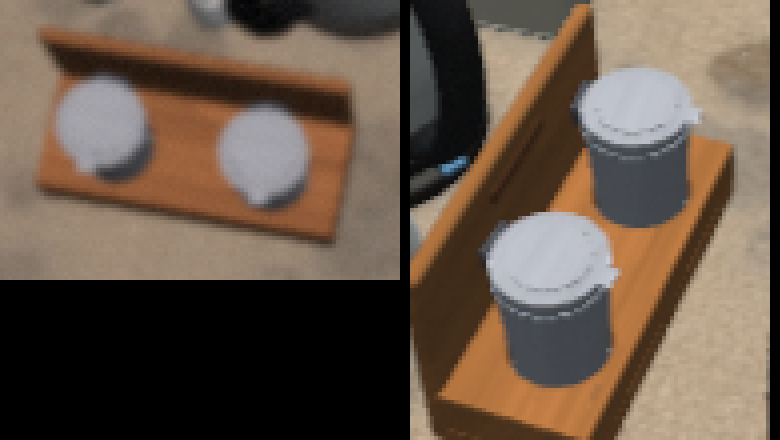

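Tin R is centred at about (0.566, 0.055) and tin L at about (0.573, 0.178), which fits the caddy geometry. Spouts show in the side crop at about (232,214) and (212,253). I'll cast rays to the spouts and move over tin R.

```bash
R='[[0.46,0.98,0.05],[0,0,-0.23]]'
python3 - <<'E'
from h import *
c=grab("side");f=192/np.tan(np.radians(c["vfov"])/2);T=np.array(c["T"])
for (u,v),ctr in(((211.75,253),(.573,.178)),((232,214.25),(.566,.0545))):
    d=T[:3,:3]@np.array([(u-c["cx"])/f,-(v-c["cy"])/f,-1]);o=T[:3,3];p=o+d*(.112-o[2])/d[2]
    e=p[:2]-ctr;print(p.round(4),"r",np.hypot(*e).round(4),"yaw of tin",np.degrees(np.arctan2(-e[1],-e[0])).round(1))
E
python3 -m crank '{"steps":[[[0.46,0.98,0.05],[0,0,-0.23]],[[0.46,0.98,0.05],[0,0,-0.23]],[[0.46,0.98,0.05],[0,0,-0.23]],[[0.46,0.98,0.05],[0,0,-0.23]],[[0.46,0.98,0.05],[0,0,-0.23]],[[0.46,0.98,0.05],[0,0,-0.23]],[[0.46,0.98,0.05],[0,0,-0.23]],[[0.46,0.98,0.05],[0,0,-0.23]],[[0.46,0.98,0.05],[0,0,-0.23]],[[0.46,0.98,0.05],[0,0,-0.23]]]}' 87 30
```

```text
[0.5339 0.1712 0.112 ] r 0.0397 yaw of tin 9.9
[0.5262 0.046  0.112 ] r 0.0407 yaw of tin 12.0
time: 0.98
ee_pos: [0.3954, -0.3123, 0.235]
eef_rot: [0.991, 0.131, -0.0, 0.0]
ft_force: [0.1, 0.0, -0.5]
width: 0.0872
grip_force: 0.0
```

```bash
python3 -m crank '{"steps":[[[0.46,0.98,0.05],[0,0,-0.23]],[[0.46,0.98,0.05],[0,0,-0.23]],[[0.46,0.98,0.05],[0,0,-0.23]],[[0.46,0.98,0.05],[0,0,-0.23]],[[0.46,0.98,0.05],[0,0,-0.23]],[[0.46,0.98,0.05],[0,0,-0.23]],[[0.46,0.98,0.05],[0,0,-0.23]],[[0.46,0.98,0.05],[0,0,-0.23]],[[0.46,0.98,0.05],[0,0,-0.23]],[[0.46,0.98,0.05],[0,0,-0.23]]]}'
python3 -m crank '{"steps":[[[0.46,0.98,0],[0,0,-0.23]],[[0.46,0.98,0],[0,0,-0.23]],[[0.46,0.98,0],[0,0,-0.23]],[[0.46,0.9,0],[0,0,-0.23]],[[0.3,0.5,0],[0,0,-0.23]],[[0,0,0],[0,0,0]],[[0,0,0],[0,0,0]]]}'
python3 - <<'E'
from h import *
c=dict(vfov=45.34422937204567,cx=252.84,cy=196.28,T=[[ 0.12013961,0.96950944,-0.2135835,0.24823706],[-0.99274588,0.11834331,-0.02122424,-0.10551462],[0.00469908,0.21458401,0.97669423,1.44355059],[0,0,0,1]])
f=192/np.tan(np.radians(c["vfov"])/2);T=np.array(c["T"])
for (u,v),ctr in(((166.25,187),(.573,.178)),((210.5,195.7),(.566,.0545))):
    d=T[:3,:3]@np.array([(u-c["cx"])/f,-(v-c["cy"])/f,-1]);o=T[:3,3];p=o+d*(.112-o[2])/d[2]
    e=p[:2]-ctr;print(p.round(4),"r",np.hypot(*e).round(4),"yaw of tin",np.degrees(np.arctan2(-e[1],-e[0])).round(1))
print({k:monitor.read_state()[k] for k in("joint_positions","ft_force","torque")})
E
```

```text
time: 1.82
ee_pos: [0.5104, -0.0675, 0.2475]
eef_rot: [1.0, 0.031, -0.0, 0.0]
ft_force: [1.0, -1.2, -0.6]
width: 0.0871
grip_force: 0.0
time: 2.4
ee_pos: [0.5636, 0.0404, 0.2471]
eef_rot: [1.0, -0.018, -0.0, -0.0]
ft_force: [0.6, 0.4, 1.1]
width: 0.0874
grip_force: 0.0
[0.5363 0.1827 0.112 ] r 0.037 yaw of tin -7.3
[0.526  0.0483 0.112 ] r 0.0405 yaw of tin 8.8
{'joint_positions': array([ 0.31960708,  0.2339666 , -0.55338091,  1.56254508,  0.12399242,
        1.38126382, -1.85100922]), 'ft_force': array([0.63754727, 0.39168772, 1.08149869]), 'torque': array([0.04142976, 0.03425888, 0.00918769])}
```

```bash
cat >> h.py <<'E'
def ft(n=20):
    A=[]
    for _ in range(n):
        cams.camera("top"); s=monitor.read_state(); A.append(np.r_[s["ft_force"],s["torque"]])
    A=np.array(A); print("F,T",A.mean(0).round(3),"sem",(A.std(0)/n**.5).round(3),"t",s["time"],"ee",np.round(s["ee_pos"],4))
    return A
E
python3 -m crank '{"steps":[[[0.1,0.56,-1],[0,0,0]],[[0,0,-1],[0,0,0]],[[0,0,-1],[0,0,0]],[[0,0,0],[0,0,0]]]}'
python3 -c "from h import *;ft()"
python3 -m crank '{"steps":[[[0,0,-1],[0,0,0]],[[0,0,-1],[0,0,0]],[[0,0,-1],[0,0,0]],[[0,0,-0.8],[0,0,0]],[[0,0,-0.48],[0,0,0]],[[0,0,0],[0,0,0]],[[0,0,0],[0,0,0]]]}'
```

```text
time: 2.73
ee_pos: [0.5634, 0.0518, 0.1679]
eef_rot: [1.0, -0.019, -0.004, 0.001]
ft_force: [-1.1, -0.8, -0.2]
width: 0.0873
grip_force: 0.0
F,T [ 0.285 -0.16   0.071  0.028  0.007 -0.007] sem [0.108 0.131 0.125 0.005 0.007 0.008] t 3.7333 ee [0.5662 0.0538 0.1726]
time: 4.32
ee_pos: [0.5662, 0.0539, 0.0658]
eef_rot: [1.0, -0.018, -0.0, -0.0]
ft_force: [0.0, 0.1, 0.8]
width: 0.0867
grip_force: 0.0
```

Close, lift, then weigh.

```bash
python3 -m crank '{"steps":[[[0,0,0],[0,0,0]],[[0,0,0],[0,0,0]],[[0,0,0],[0,0,0]],[[0,0,0],[0,0,0]],[[0,0,0],[0,0,0]],[[0,0,0],[0,0,0]],[[0,0,0],[0,0,0]],[[0,0,0],[0,0,0]]]}' 50 30
python3 -m crank '{"steps":[[[0,0,0.4],[0,0,0]],[[0,0,0.9],[0,0,0]],[[0,0,0.9],[0,0,0]],[[0,0,0.9],[0,0,0]],[[0,0,0.7],[0,0,0]],[[0,0,0.4],[0,0,0]],[[0,0,0],[0,0,0]],[[0,0,0],[0,0,0]]]}'
python3 -c "from h import *;ft(30)"
```

```text
time: 4.98
ee_pos: [0.5668, 0.0536, 0.0663]
eef_rot: [1.0, -0.019, 0.001, 0.0]
ft_force: [-0.1, -1.7, 5.6]
width: 0.0647
grip_force: 29.8
time: 5.65
ee_pos: [0.566, 0.0538, 0.1703]
eef_rot: [1.0, -0.018, -0.0, 0.0]
ft_force: [0.4, -0.3, -1.1]
width: 0.0647
grip_force: 30.0
F,T [-0.071  0.011 -1.002  0.021  0.015  0.004] sem [0.068 0.099 0.072 0.006 0.005 0.006] t 7.15 ee [0.5662 0.0538 0.1706]
```

```bash
python3 -m crank '{"steps":[[[-0.3,-0.2,0.3],[0,1,0]],[[-0.3,-0.2,0.3],[0,1,0]],[[-0.3,-0.2,0.3],[0,1,0]],[[-0.3,-0.2,0.3],[0,1,0]],[[-0.3,-0.2,0.3],[0,1,0]],[[-0.3,-0.2,0.3],[0,1,0]],[[0,0,0],[0,0,0]],[[0,0,0],[0,0,0]],[[0,0,0],[0,0,0]]]}'
python3 -c "from h import *;ft(25)"
```

```text
time: 7.9
ee_pos: [0.5214, 0.0244, 0.2153]
eef_rot: [0.966, -0.018, -0.257, 0.005]
ft_force: [0.5, 0.7, -1.0]
width: 0.0652
grip_force: 30.0
F,T [ 0.109  0.122 -0.882  0.027 -0.674  0.004] sem [0.103 0.094 0.087 0.007 0.008 0.006] t 9.15 ee [0.5212 0.0238 0.2156]
```

Both readings come to about −1.0 N (roughly 100 g), so tin R is empty. I'm putting it back in its well by exact reversal.

```bash
python3 -m crank '{"steps":[[[0.3,0.2,-0.3],[0,-1,0]],[[0.3,0.2,-0.3],[0,-1,0]],[[0.3,0.2,-0.3],[0,-1,0]],[[0.3,0.2,-0.3],[0,-1,0]],[[0.3,0.2,-0.3],[0,-1,0]],[[0.3,0.2,-0.3],[0,-1,0]],[[0,0,0],[0,0,0]],[[0,0,0],[0,0,0]]]}'
python3 -m crank '{"steps":[[[0,0,-0.8],[0,0,0]],[[0,0,-0.8],[0,0,0]],[[0,0,-0.6],[0,0,0]],[[0,0,-0.5],[0,0,0]],[[0,0,-0.5],[0,0,0]],[[0,0,-0.4],[0,0,0]],[[0,0,-0.3],[0,0,0]],[[0,0,-0.26],[0,0,0]],[[0,0,0],[0,0,0]],[[0,0,0],[0,0,0]]]}'
```

```text
time: 9.82
ee_pos: [0.5652, 0.0535, 0.171]
eef_rot: [1.0, -0.018, -0.001, 0.001]
ft_force: [0.8, 0.1, -0.8]
width: 0.065
grip_force: 30.0
time: 10.65
ee_pos: [0.5665, 0.0538, 0.0667]
eef_rot: [1.0, -0.019, 0.0, 0.0]
ft_force: [-0.0, -0.1, -1.4]
width: 0.0646
grip_force: 30.0
```

```bash
python3 -m crank '{"steps":[[[0,0,-0.04],[0,0,0]],[[0,0,0],[0,0,0]],[[0,0,0],[0,0,0]],[[0,0,0],[0,0,0]],[[0,0,0],[0,0,0]],[[0,0,1],[0,0,0]],[[0,0,1],[0,0,0]],[[0,0,1],[0,0,0]],[[0,0,1],[0,0,0]],[[0,0,0.2],[0,0,0]]]}' 87
python3 -m crank '{"steps":[[[0.05,0.97,0],[0,0,0]],[[0.05,1,0],[0,0,0]],[[0.05,1,0],[0,0,0]],[[0.05,1,0],[0,0,0]],[[0.07,1,0],[0,0,0]],[[0,0,0],[0,0,0]],[[0,0,0],[0,0,0]]]}'
python3 - <<'E'
from h import *
ft(20)
c=grab("side"); cv2.imwrite("pics/s1.png",c["pixels"][150:320,100:350])
W=cloud(c); m=(abs(W[...,2]-.119)<.006)&(np.hypot(W[...,0]-.5675,W[...,1]-.056)<.05)&(W[...,0]<.612)
print("tin R",W[m].mean(0))
E
```

```text
time: 11.48
ee_pos: [0.568, 0.0543, 0.1751]
eef_rot: [1.0, -0.018, 0.003, -0.0]
ft_force: [1.1, 0.3, -0.1]
width: 0.0872
grip_force: 0.0
time: 12.07
ee_pos: [0.5724, 0.1797, 0.1702]
eef_rot: [1.0, -0.017, -0.0, -0.0]
ft_force: [0.2, -0.4, -0.2]
width: 0.0868
grip_force: 0.0
F,T [-0.151  0.158 -0.074  0.038  0.036  0.   ] sem [0.155 0.123 0.095 0.007 0.008 0.006] t 13.0667 ee [0.5729 0.1781 0.1706]
tin R [0.560288   0.05476569 0.11911535]
```

View pics/s1.png

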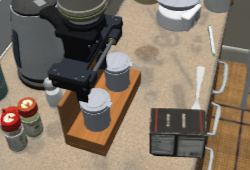

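Tin R, at about (118,75) in the crop, stands upright in its well with its lid at the right height (0.119). The gripper is over tin L at about (97,105). I'm taking tin L now.

```bash
python3 -m crank '{"steps":[[[0,0,-1],[0,0,0]],[[0,0,-1],[0,0,0]],[[0,0,-1],[0,0,0]],[[0,0,-0.7],[0,0,0]],[[0,0,-0.5],[0,0,0]],[[0,0,0],[0,0,0]],[[0,0,0],[0,0,0]]]}'
python3 -m crank '{"steps":[[[0,0,0],[0,0,0]],[[0,0,0],[0,0,0]],[[0,0,0],[0,0,0]],[[0,0,0],[0,0,0]],[[0,0,0],[0,0,0]],[[0,0,0],[0,0,0]]]}' 50 30
python3 -m crank '{"steps":[[[0,0,0.4],[0,0,0]],[[0,0,0.9],[0,0,0]],[[0,0,0.9],[0,0,0]],[[0,0,0.9],[0,0,0]],[[0,0,0.7],[0,0,0]],[[0,0,0.4],[0,0,0]],[[0,0,0],[0,0,0]]]}'
python3 -m crank '{"steps":[[[-0.3,-0.4,0.3],[0,1,0]],[[-0.3,-0.4,0.3],[0,1,0]],[[-0.3,-0.4,0.3],[0,1,0]],[[-0.3,-0.4,0.3],[0,1,0]],[[-0.3,-0.4,0.3],[0,1,0]],[[-0.3,-0.4,0.3],[0,1,0]],[[0,0,0],[0,0,0]],[[0,0,0],[0,0,0]],[[0,0,0],[0,0,0]]]}'
python3 -c "from h import *;ft(25)"
```

```text
time: 13.7
ee_pos: [0.5729, 0.1781, 0.0657]
eef_rot: [1.0, -0.018, -0.0, 0.0]
ft_force: [0.5, -1.1, 1.1]
width: 0.0871
grip_force: 0.0
time: 14.2
ee_pos: [0.5735, 0.1779, 0.0663]
eef_rot: [1.0, -0.019, 0.001, 0.0]
ft_force: [-0.4, -0.8, 5.7]
width: 0.065
grip_force: 29.8
time: 14.78
ee_pos: [0.5738, 0.1787, 0.173]
eef_rot: [1.0, -0.018, 0.002, -0.0]
ft_force: [0.7, 0.1, -1.4]
width: 0.0648
grip_force: 30.0
time: 15.53
ee_pos: [0.5278, 0.119, 0.2147]
eef_rot: [0.966, -0.017, -0.258, 0.005]
ft_force: [-0.0, -0.3, -1.6]
width: 0.0648
grip_force: 30.0
F,T [-0.075 -0.032 -1.683  0.045 -0.796  0.005] sem [0.086 0.13  0.113 0.006 0.005 0.006] t 16.7833 ee [0.5279 0.1181 0.2156]
```

Tin L pulls −1.68 N against −0.88 N for R, so L is loaded. I'll carry it to about (0.47, −0.12), turn it 60° and set it down.

```bash
python3 -m crank '{"steps":[[[-0.23,-0.95,0],[0,-1,0]],[[-0.23,-0.95,0],[0,-1,0]],[[-0.23,-0.95,0],[0,-1,0]],[[-0.23,-0.95,0],[0,-1,0]],[[-0.23,-0.95,0],[0,-1,0]],[[-0.23,-0.95,0],[0,-1,0]],[[-0.23,-0.95,0],[0,0,1]],[[-0.23,-0.95,0],[0,0,1]],[[-0.23,-0.95,0],[0,0,1]],[[-0.23,-0.95,0],[0,0,1]]]}'
python3 -m crank '{"steps":[[[0,0,-0.6],[0,0,1]],[[0,0,-0.8],[0,0,1]],[[0,0,-0.8],[0,0,1]],[[0,0,-0.8],[0,0,1]],[[0,0,-0.8],[0,0,1]],[[0,0,-0.8],[0,0,1]],[[0,0,-0.6],[0,0,1]],[[0,0,-0.4],[0,0,1]],[[0,0,0],[0,0,0]],[[0,0,0],[0,0,0]]]}'
```

```text
time: 17.62
ee_pos: [0.4697, -0.1205, 0.216]
eef_rot: [0.988, 0.158, 0.0, 0.0]
ft_force: [0.7, 0.3, -2.4]
width: 0.0647
grip_force: 30.0
time: 18.45
ee_pos: [0.4702, -0.1193, 0.0756]
eef_rot: [0.876, 0.483, -0.0, -0.0]
ft_force: [0.3, -0.1, -1.7]
width: 0.0649
grip_force: 30.0
```

```bash
python3 -m crank '{"steps":[[[0,0,-0.5],[0,0,0]],[[0,0,-0.3],[0,0,0]],[[0,0,-0.15],[0,0,0]],[[0,0,-0.09],[0,0,0]],[[0,0,0],[0,0,0]],[[0,0,0],[0,0,0]]]}'
python3 -m crank '{"steps":[[[0,0,0],[0,0,0]],[[0,0,0],[0,0,0]],[[0,0,0],[0,0,0]],[[0,0,0],[0,0,0]],[[0,0,0.4],[0,0,0]],[[0,0,1],[0,0,0]],[[0,0,1],[0,0,0]],[[0,0,1],[0,0,0]],[[0,0,1],[0,0,0]]]}' 87
python3 -m crank '{"steps":[[[0.35,0.6,1],[0,0,0]],[[0.35,0.6,1],[0,0,0]],[[0.35,0.6,0],[0,0,0]],[[0.35,0.6,0],[0,0,0]],[[0,0,0],[0,0,0]]]}'
python3 - <<'E'
from h import *
for n in("top","side"):
    c=grab(n); cv2.imwrite(f"pics/{n}2.png",c["pixels"]);np.save(n+"2.npy",cloud(c))
    W=cloud(c); m=(abs(W[...,2]-.102)<.006)&(np.hypot(W[...,0]-.47,W[...,1]+.12)<.045)
    P=W[m];ct=P.mean(0);d=np.hypot(*(P-ct)[:,:2].T);i=np.argsort(d)[-6:];print(len(P),ct,np.median(P[:,2]));print(((P-ct)[i]).round(3))
    v,u=np.where(m);print(u.mean(),v.mean())
    x0,y0=int(u.mean())-25,int(v.mean())-25
    cv2.imwrite(f"pics/z{n}.png",cv2.resize(c["pixels"][y0:y0+50,x0:x0+50],(400,400),interpolation=3)); print(x0,y0)
cv2.imwrite("pics/z.png",np.hstack([cv2.imread("pics/ztop.png"),cv2.imread("pics/zside.png")]))
E
```

```text
time: 18.95
ee_pos: [0.4707, -0.1195, 0.05]
eef_rot: [0.875, 0.484, 0.0, 0.0]
ft_force: [-0.5, 0.3, -0.7]
width: 0.065
grip_force: 30.0
time: 19.7
ee_pos: [0.4704, -0.1192, 0.1616]
eef_rot: [0.875, 0.484, 0.0, 0.0]
ft_force: [0.1, -0.5, -0.3]
width: 0.0867
grip_force: 0.0
time: 20.12
ee_pos: [0.5068, -0.0559, 0.211]
eef_rot: [0.874, 0.486, 0.001, 0.0]
ft_force: [-0.4, 0.4, 1.2]
width: 0.0871
grip_force: 0.0
286 [ 0.46829206 -0.12593375  0.10184501] 0.10175958975502652
[[ 0.034  0.005 -0.002]
 [ 0.034  0.008 -0.002]
 [ 0.029  0.02   0.   ]
 [ 0.034  0.011 -0.006]
 [ 0.032  0.017  0.003]
 [ 0.032  0.02   0.   ]]
266.52797202797206 222.36713286713288
241 197
371 [ 0.47014372 -0.11670423  0.10217821] 0.10236300016144406
[[-0.026 -0.029 -0.   ]
 [-0.022 -0.033 -0.001]
 [-0.025 -0.032  0.   ]
 [-0.016 -0.038 -0.003]
 [-0.028 -0.031 -0.002]
 [-0.021 -0.037 -0.001]]
270.26684636118597 179.00808625336927
245 154
```

View pics/z.png

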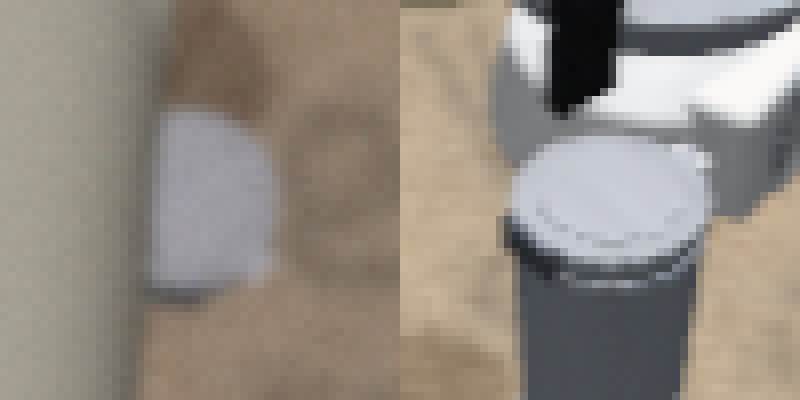

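The tin stands upright, with its spout at about (705,160) in the right-hand crop and (272,265) in the left. I'll compute its bearing.

Run:
```python
from h import *
for n,u,v in(("top",275,230),("side",283.1,174)):
    c=grab(n);f=192/np.tan(np.radians(c["vfov"])/2);T=np.array(c["T"])
    d=T[:3,:3]@np.array([(u-c["cx"])/f,-(v-c["cy"])/f,-1]);o=T[:3,3];p=o+d*(.096-o[2])/d[2]
    e=p[:2]-(.4707,-.1193);print(n,p.round(4),"r",np.hypot(*e).round(4),"spout dir",np.degrees(np.arctan2(e[1],e[0])).round(1))
s=monitor.read_state();print(s["ee_pos"],s["joint_positions"].round(3))
```

```text
top [ 0.4496 -0.1535  0.096 ] r 0.0402 spout dir -121.7
side [ 0.4428 -0.1534  0.096 ] r 0.044 spout dir -129.3
[ 0.50497998 -0.06033672  0.20968979] [ 0.57   0.126 -0.579  1.756  0.072  1.281 -0.588]
```

```bash
python3 -m crank '{"steps":[[[0,0,0],[-0.85,0.53,0]],[[0,0,0],[-0.85,0.53,0]],[[0,0,0],[-0.85,0.53,0]],[[0,0,0],[-0.85,0.53,0]],[[0,0,0],[-0.85,0.53,0]],[[0,0,0],[-0.85,0.53,0]],[[0,0,-0.3],[-0.85,0.53,0]],[[0,0,-0.8],[-0.85,0.53,0]],[[0,0,-0.8],[-0.85,0.53,0]],[[0,-0.17,-0.8],[0,0,0]]]}' 87 35
python3 -m crank '{"steps":[[[0,0,-0.35],[0,0,0]],[[0,0,0],[0,0,0]],[[0,0,0],[0,0,0]]]}'
python3 - <<'E'
from h import *
from scipy.spatial.transform import Rotation as R
s=monitor.read_state();M=R.from_quat(s["eef_rot"]).as_matrix();print(s["ee_pos"],M[:,1],M[:,2],s["joint_positions"].round(3))
g=np.array([.4705,-.1193,.069]);print("to go units",(g+.0187*M[:,2]-s["ee_pos"])/.025)
E
```

```text
time: 21.15
ee_pos: [0.5045, -0.062, 0.1389]
eef_rot: [0.806, 0.449, -0.338, 0.187]
ft_force: [0.5, 0.3, -0.8]
width: 0.0872
grip_force: 0.0
time: 21.4
ee_pos: [0.5055, -0.0646, 0.1343]
eef_rot: [0.809, 0.446, -0.335, 0.186]
ft_force: [0.4, -0.2, 1.9]
width: 0.0871
grip_force: 0.0
[ 0.50546151 -0.06459207  0.13428473] [ 0.8465005  -0.53238071  0.00276954] [-0.37515885 -0.60018819 -0.70642053] [ 0.096  0.617 -0.534  1.546  0.69   1.783 -1.138]
to go units [-1.67907941 -2.63725797 -3.13979156]
```

```bash
python3 -m crank '{"steps":[[[-0.34,-0.53,-0.63],[0,0,0]],[[-0.34,-0.53,-0.63],[0,0,0]],[[-0.34,-0.53,-0.63],[0,0,0]],[[-0.33,-0.53,-0.63],[0,0,0]],[[-0.33,-0.52,-0.62],[0,0,0]],[[0,0,0],[0,0,0]],[[0,0,0],[0,0,0]]]}'
python3 - <<'E'
from h import *
c=grab("side");cv2.imwrite("pics/lean.png",cv2.resize(c["pixels"][90:240,200:350],(600,600),interpolation=3))
s=monitor.read_state();print(s["ee_pos"],s["ft_force"],s["width"])
E
```

```text
time: 21.98
ee_pos: [0.4637, -0.1306, 0.0565]
eef_rot: [0.809, 0.446, -0.334, 0.187]
ft_force: [0.2, 0.8, -0.5]
width: 0.0869
grip_force: 0.0
[ 0.4644983  -0.12963538  0.05668933] [-0.23036677 -0.61050026  0.34711185] 0.0869259930112516
```

View pics/lean.png

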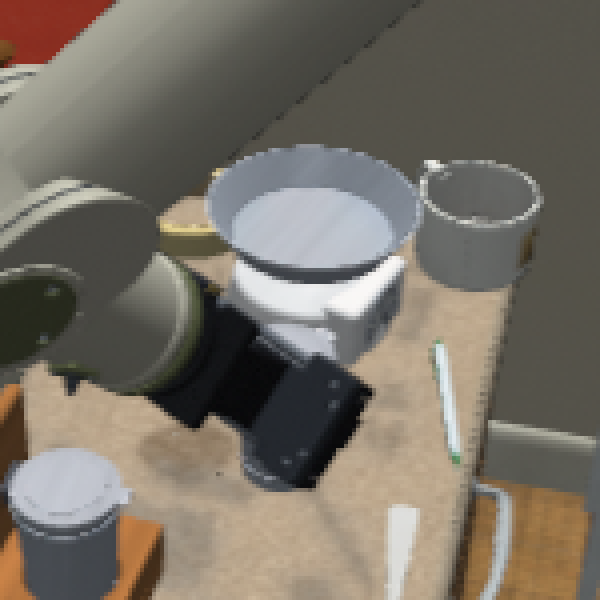

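Straddled without contact. I grip, lift a little, and work out the waypoints.

```bash
python3 -m crank '{"steps":[[[0,0,0],[0,0,0]],[[0,0,0],[0,0,0]],[[0,0,0],[0,0,0]],[[0,0,0],[0,0,0]],[[0,0,0],[0,0,0]],[[0,0,0],[0,0,0]],[[0,0,0],[0,0,0]]]}' 50 35
python3 -m crank '{"steps":[[[0,0,0.4],[0,0,0]],[[0,0,0.9],[0,0,0]],[[0,0,0.9],[0,0,0]],[[0,0,0.9],[0,0,0]],[[0,0,0.9],[0,0,0]],[[0,0,0.9],[0,0,0]],[[0,0,0.9],[0,0,0]],[[0,0,0],[0,0,0]],[[0,0,0],[0,0,0]]]}'
cat > way.py <<'E'
from h import *
s=monitor.read_state();p=np.array(s["ee_pos"]);print(p,s["joint_positions"].round(3),s["width"])
t=np.array([.53,.848,0]);z=np.array([0,0,1.]);C=np.array([.490,-.2895,0])
for th,tm,zm in((0,.035,.24),(50,.035,.19),(60,.035,.165),(70,.035,.145),(80,.035,.132),(90,.033,.125),(97,.03,.125)):
    a=np.radians(th);b=a-np.pi/4
    off=.033*(-t*np.cos(a)-z*np.sin(a))+.031*(-t*np.sin(a)+z*np.cos(a))
    q=C+t*tm+z*zm-off+.0187*(t*np.sin(b)-z*np.cos(b))
    print(th,q.round(4),"units",((q-p)/.025).round(2));p=q
E
python3 way.py
```

```text
time: 22.62
ee_pos: [0.4638, -0.1297, 0.0551]
eef_rot: [0.808, 0.447, -0.335, 0.187]
ft_force: [2.3, 0.4, 2.9]
width: 0.0622
grip_force: 34.2
time: 23.37
ee_pos: [0.4636, -0.1294, 0.2007]
eef_rot: [0.809, 0.447, -0.334, 0.187]
ft_force: [-0.0, 0.1, -3.2]
width: 0.0623
grip_force: 34.5
[ 0.46363062 -0.12941632  0.20073757] [ 0.216  0.431 -0.536  1.651  0.68   1.783 -1.   ] 0.06232991268631697
0 [ 0.519  -0.243   0.1958] units [ 2.22 -4.55 -0.2 ]
50 [ 0.5332 -0.2203  0.1767] units [ 0.57  0.91 -0.76]
60 [ 0.5341 -0.219   0.16  ] units [ 0.03  0.05 -0.67]
70 [ 0.5342 -0.2188  0.1485] units [ 0.    0.   -0.46]
80 [ 0.5335 -0.22    0.1438] units [-0.03 -0.05 -0.19]
90 [ 0.5309 -0.224   0.1448] units [-0.1  -0.16  0.04]
97 [ 0.5279 -0.2289  0.15  ] units [-0.12 -0.19  0.21]
```

```bash
python3 -m crank '{"steps":[[[0.37,-0.76,-0.03],[0,0,0]],[[0.37,-0.76,-0.03],[0,0,0]],[[0.37,-0.76,-0.03],[0,0,0]],[[0.37,-0.76,-0.03],[0,0,0]],[[0.37,-0.76,-0.03],[0,0,0]],[[0.37,-0.75,-0.05],[0,0,0]],[[0,0,0],[0,0,0]]]}'
python3 -m crank '{"steps":[[[0.06,0.09,-0.08],[0.85,-0.53,0]],[[0.06,0.09,-0.08],[0.85,-0.53,0]],[[0.06,0.09,-0.08],[0.85,-0.53,0]],[[0.06,0.09,-0.08],[0.85,-0.53,0]],[[0.06,0.09,-0.08],[0.85,-0.53,0]],[[0.06,0.09,-0.08],[0.85,-0.53,0]],[[0.06,0.09,-0.07],[0.85,-0.53,0]],[[0.05,0.09,-0.07],[0.85,-0.53,0]],[[0.05,0.09,-0.07],[0.85,-0.53,0]]]}'
python3 - <<'E'
from h import *
from scipy.spatial.transform import Rotation as R
s=monitor.read_state();M=R.from_quat(s["eef_rot"]).as_matrix();print(s["ee_pos"],M[:,1:].round(3).tolist(),s["joint_positions"].round(3),s["width"])
E
```

```text
time: 23.95
ee_pos: [0.5182, -0.2477, 0.1932]
eef_rot: [0.809, 0.445, -0.337, 0.186]
ft_force: [-1.1, -0.8, -1.7]
width: 0.0623
grip_force: 34.5
time: 24.7
ee_pos: [0.5315, -0.2225, 0.1768]
eef_rot: [0.875, 0.484, 0.002, -0.001]
ft_force: [-0.5, 0.1, -2.4]
width: 0.0624
grip_force: 34.7
[ 0.53153725 -0.22249508  0.17684498] [[0.847, 0.001], [-0.532, 0.004], [-0.001, -1.0]] [ 0.795  0.308 -0.57   1.631  0.169  1.252 -0.368] 0.062440025347350776
```

```bash
python3 -m crank '{"steps":[[[0.03,0.05,-0.12],[0.425,-0.265,0]],[[0.03,0.05,-0.12],[0.425,-0.265,0]],[[0.01,0.02,-0.12],[0.425,-0.265,0]],[[0.01,0.02,-0.12],[0.425,-0.265,0]],[[0,0,-0.12],[0.425,-0.265,0]],[[0,0,-0.12],[0.425,-0.265,0]],[[0,0,-0.12],[0.425,-0.265,0]],[[0,0,-0.11],[0.425,-0.265,0]],[[0,0,-0.11],[0.425,-0.265,0]],[[0,0,-0.11],[0.425,-0.265,0]]]}'
python3 - <<'E'
from h import *
c=grab("side");cv2.imwrite("pics/pour.png",cv2.resize(c["pixels"][90:240,200:350],(600,600),interpolation=3))
s=monitor.read_state();print(s["ee_pos"],s["ft_force"],s["joint_positions"].round(3))
E
```

```text
time: 25.53
ee_pos: [0.5331, -0.219, 0.147]
eef_rot: [0.854, 0.472, 0.19, -0.107]
ft_force: [-0.3, 0.3, -2.0]
width: 0.0623
grip_force: 34.7
[ 0.53172982 -0.22057521  0.14553439] [-0.78370075 -1.53404299 -4.36207249] [ 1.091  0.371 -0.62   1.712 -0.255  1.115  0.053]
```

View pics/pour.png

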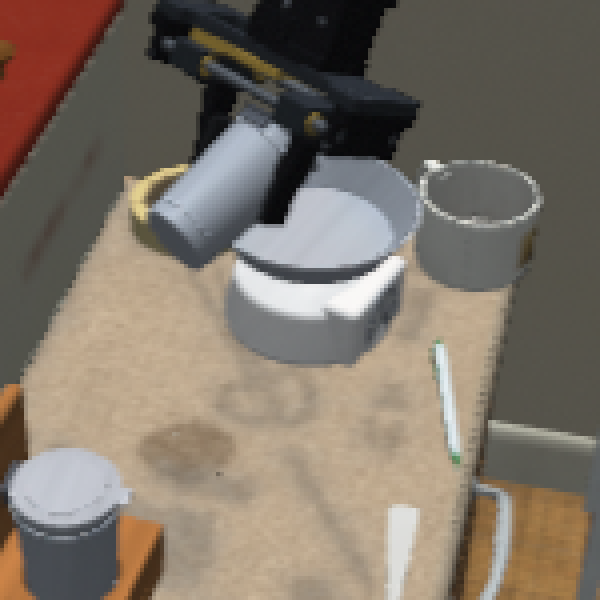

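The tin is tipped about 70° over the pan at about (300,220), with its mouth inside the rim. The lid is hidden by the gripper. I carry on slowly, a little higher.

```bash
python3 -m crank '{"steps":[[[0,0,0.05],[0.425,-0.265,0]],[[0,0,0],[0,0,0]],[[0,0,0],[0.425,-0.265,0]],[[0,0,0],[0,0,0]],[[0,-0.05,0],[0.425,-0.265,0]],[[0,0,0],[0,0,0]],[[0,0,0],[0.425,-0.265,0]],[[0,0,0],[0,0,0]],[[0,0,0],[0,0,0]]]}'
python3 -m crank '{"steps":[[[-0.03,-0.04,0.02],[0.425,-0.265,0]],[[0,0,0],[0,0,0]],[[-0.03,-0.04,0.02],[0.425,-0.265,0]],[[0,0,0],[0,0,0]],[[-0.03,-0.04,0.02],[0.425,-0.265,0]],[[0,0,0],[0,0,0]],[[-0.03,-0.04,0.02],[0.425,-0.265,0]],[[0,0,0],[0,0,0]],[[0,0,0],[0,0,0]],[[0,0,0],[0,0,0]]]}'
python3 - <<'E'
from h import *
c=grab("side");cv2.imwrite("pics/pour2.png",cv2.resize(c["pixels"][90:240,200:350],(600,600),interpolation=3))
s=monitor.read_state();print(s["ee_pos"],s["ft_force"],s["joint_positions"].round(3))
E
```

```text
time: 26.33
ee_pos: [0.5336, -0.221, 0.1491]
eef_rot: [0.835, 0.461, 0.262, -0.146]
ft_force: [-0.3, 0.3, -2.7]
width: 0.0622
grip_force: 34.7
time: 27.17
ee_pos: [0.5312, -0.2246, 0.1517]
eef_rot: [0.809, 0.447, 0.334, -0.186]
ft_force: [-0.3, 0.3, -2.1]
width: 0.0622
grip_force: 34.7
[ 0.53125996 -0.22447334  0.15187698] [-0.32621158 -0.94239537 -1.01576991] [ 1.291  0.507 -0.677  1.708 -0.514  1.173  0.342]
```

View pics/pour2.png

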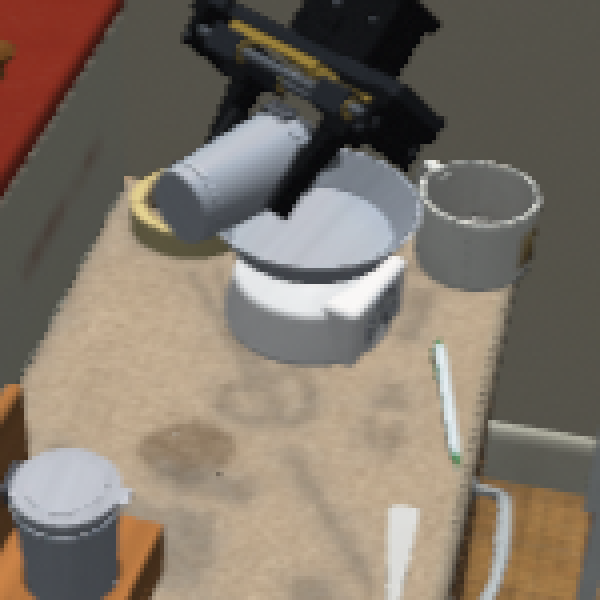

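The tin is at 90° and no nuts are in the pan yet. I go on to 100° and weigh.

```bash
python3 -m crank '{"steps":[[[-0.04,-0.07,0.06],[0.425,-0.265,0]],[[0,0,0],[0,0,0]],[[-0.04,-0.07,0.06],[0.425,-0.265,0]],[[0,0,0],[0,0,0]],[[-0.04,-0.07,0.06],[0.425,-0.265,0]],[[0,0,0],[0,0,0]],[[-0.04,-0.07,0.06],[0.425,-0.265,0]],[[0,0,0],[0,0,0]],[[0,0,0],[0,0,0]],[[0,0,0],[0,0,0]]]}'
python3 -m crank '{"steps":[[[0,0,0],[0,0,0]],[[0,0,0],[0,0,0]],[[0,0,0],[0,0,0]],[[0,0,0],[0,0,0]],[[0,0,0],[0,0,0]],[[0,0,0],[0,0,0]]]}'
python3 - <<'E'
from h import *
ft(10)
c=grab("side");d=grab("top")
a=cv2.resize(c["pixels"][90:240,200:350],(400,400),interpolation=3);b=cv2.resize(d["pixels"][170:270,270:370],(400,400),interpolation=3)
cv2.imwrite("pics/pour3.png",np.hstack([a,b]))
s=monitor.read_state();print(s["joint_positions"].round(3))
E
```

```text
time: 28.05
ee_pos: [0.5272, -0.2316, 0.1578]
eef_rot: [0.776, 0.429, 0.403, -0.225]
ft_force: [1.2, 0.2, -0.9]
width: 0.0623
grip_force: 34.6
time: 28.55
ee_pos: [0.5269, -0.232, 0.1576]
eef_rot: [0.776, 0.429, 0.404, -0.225]
ft_force: [-0.3, -0.1, -1.4]
width: 0.0626
grip_force: 34.6
F,T [ 0.058 -0.142 -1.297 -0.999  0.562  0.   ] sem [0.197 0.088 0.169 0.01  0.009 0.009] t 29.05 ee [ 0.5269 -0.232   0.1576]
[ 1.372  0.605 -0.698  1.689 -0.605  1.236  0.453]
```

View pics/pour3.png

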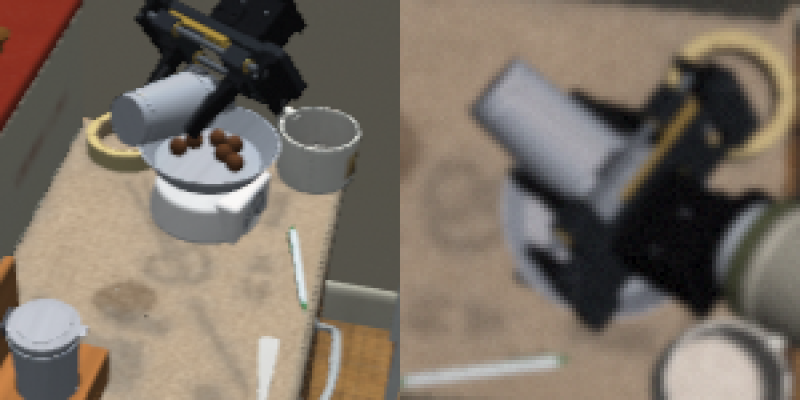

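Six nuts lie in the pan, at about (178,147), (195,140), (218,135), (234,142), (224,150) and (234,160) in the left crop. I lift, untip, and stand the tin back where it was.

```bash
python3 -m crank '{"steps":[[[0,0,0.6],[0,0,0]],[[0,0,0.9],[0,0,0]],[[0,0,0.9],[0,0,0]],[[0,0,0.9],[0,0,0]],[[0,0,0],[-0.85,0.53,0]],[[0,0,0],[-0.85,0.53,0]],[[0,0,0],[-0.85,0.53,0]],[[0,0,0],[-0.85,0.53,0]],[[0,0,0],[-0.85,0.53,0]],[[0,0,0],[-0.85,0.53,0]]]}'
python3 -m crank '{"steps":[[[-0.25,0.41,0],[-0.85,0.53,0]],[[-0.25,0.41,0],[-0.85,0.53,0]],[[-0.25,0.41,0],[-0.85,0.53,0]],[[-0.25,0.41,0],[-0.85,0.53,0]],[[-0.25,0.41,0],[-0.85,0.53,0]],[[-0.25,0.41,0],[-0.85,0.53,0]],[[-0.25,0.41,0],[-0.85,0.53,0]],[[-0.25,0.41,0],[-0.85,0.53,0]],[[-0.25,0.41,0],[-0.85,0.53,0]],[[-0.25,0.41,0],[-0.85,0.53,0]]]}'
python3 -m crank '{"steps":[[[0,0,0],[-0.85,0.53,0]],[[0,0,0],[-0.85,0.53,0]],[[0,0,0],[-0.85,0.53,0]],[[0,0,0],[-0.85,0.53,0]],[[0,0,0],[0,0,0]],[[0,0,0],[0,0,0]],[[0,0,0],[0,0,0]]]}'
python3 - <<'E'
from h import *
from scipy.spatial.transform import Rotation as R
s=monitor.read_state();print(s["ee_pos"],((np.array([.4638,-.1297,.0556])-s["ee_pos"])/.025).round(2))
q0=R.from_quat([.808,.447,-.335,.187]);print("err deg",np.degrees((q0*R.from_quat(s["eef_rot"]).inv()).as_rotvec()))
W=cloud(grab("side"))
m=(np.hypot(W[...,0]-.47,W[...,1]+.12)<.08)&(W[...,2]>.1)
v,u=np.where(m); print(u.min(),u.max(),v.min(),v.max())
E
```

```text
time: 29.98
ee_pos: [0.5271, -0.232, 0.242]
eef_rot: [0.855, 0.472, 0.188, -0.103]
ft_force: [0.5, 0.3, -2.3]
width: 0.0621
grip_force: 34.6
time: 30.82
ee_pos: [0.4644, -0.1284, 0.242]
eef_rot: [0.854, 0.471, -0.19, 0.108]
ft_force: [0.4, -0.0, -1.6]
width: 0.0627
grip_force: 34.5
time: 31.4
ee_pos: [0.4645, -0.1295, 0.2408]
eef_rot: [0.809, 0.447, -0.333, 0.186]
ft_force: [-0.6, -0.7, -1.5]
width: 0.0622
grip_force: 34.5
[ 0.4645375  -0.12945523  0.24079834] [-0.03 -0.01 -7.41]
err deg [-0.17767334  0.14350254  0.0940531 ]
242 288 94 158
```

```bash
python3 -m crank '{"steps":[[[0,0,-0.8],[0,0,0]],[[0,0,-1],[0,0,0]],[[0,0,-1],[0,0,0]],[[0,0,-1],[0,0,0]],[[0,0,-1],[0,0,0]],[[0,0,-0.8],[0,0,0]],[[0,0,-0.6],[0,0,0]],[[0,0,-0.4],[0,0,0]],[[0,0,-0.3],[0,0,0]],[[0,0,-0.2],[0,0,0]]]}'
python3 -m crank '{"steps":[[[0,0,-0.15],[0,0,0]],[[0,0,-0.08],[0,0,0]],[[0,0,0],[0,0,0]],[[0,0,0],[0,0,0]],[[0,0,0],[0,0,0]]]}'
python3 - <<'E'
from h import *
c=grab("side");cv2.imwrite("pics/set.png",cv2.resize(c["pixels"][90:240,200:350],(600,600),interpolation=3));ft(8)
E
```

```text
time: 32.28
ee_pos: [0.4647, -0.1297, 0.0626]
eef_rot: [0.809, 0.447, -0.334, 0.187]
ft_force: [0.0, 0.1, -1.1]
width: 0.0622
grip_force: 34.5
time: 32.7
ee_pos: [0.4647, -0.1294, 0.0573]
eef_rot: [0.808, 0.447, -0.335, 0.187]
ft_force: [-0.9, -0.3, -1.9]
width: 0.0622
grip_force: 34.5
F,T [-0.274  0.089 -1.234  0.858 -0.601 -0.019] sem [0.203 0.197 0.189 0.013 0.008 0.006] t 33.15 ee [ 0.4644 -0.1295  0.0568]
```

View pics/set.png

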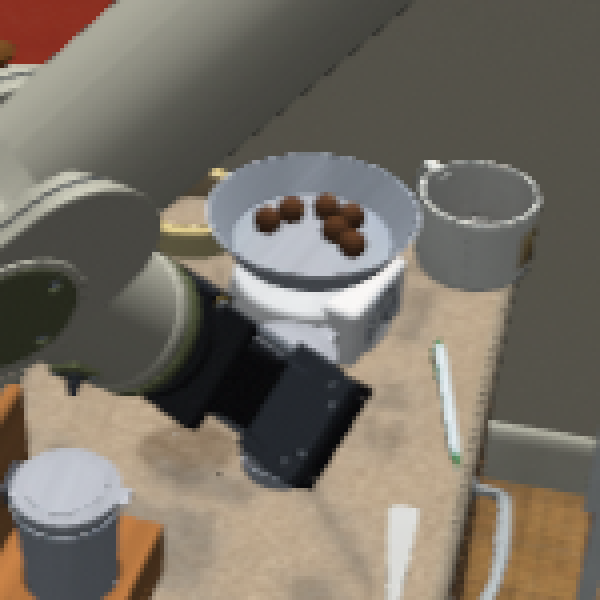

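Six nuts are in the pan at about (267,220) to (352,242), and the tin is back in place about 1 mm up. I lower it, release, and retreat along the tool axis.

```bash
python3 -m crank '{"steps":[[[0,0,-0.05],[0,0,0]],[[0,0,0],[0,0,0]],[[0,0,0],[0,0,0]]]}'
python3 -m crank '{"steps":[[[0,0,0],[0,0,0]],[[0,0,0],[0,0,0]],[[0,0,0],[0,0,0]],[[0,0,0],[0,0,0]],[[0.2,0.3,0.35],[0,0,0]],[[0.34,0.53,0.63],[0,0,0]],[[0.34,0.53,0.63],[0,0,0]],[[0.34,0.53,0.63],[0,0,0]],[[0.34,0.53,0.63],[0,0,0]],[[0.34,0.53,0.63],[0,0,0]]]}' 87
python3 -m crank '{"steps":[[[0,0,1],[0,0,0]],[[0,0,1],[0,0,0]],[[0,0,1],[0,0,0]],[[0,0,0],[0,0,0]],[[0,0,0],[0,0,0]],[[0,0,0],[0,0,0]],[[0,0,0],[0,0,0]],[[0,0,0],[0,0,0]]]}'
python3 - <<'E'
from h import *
c=grab("side");W=cloud(c)
for n,(x,y,z) in dict(L=(.4705,-.1193,.102),R=(.567,.055,.119)).items():
    m=(abs(W[...,2]-z)<.008)&(np.hypot(W[...,0]-x,W[...,1]-y)<.042); P=W[m];A=np.c_[P[:,:2],np.ones(len(P))];k=np.linalg.lstsq(A,P[:,2],rcond=None)[0];print(n,len(P),P.mean(0).round(4),"slope",k[:2].round(3))
g=cv2.cvtColor(c["pixels"],cv2.COLOR_BGR2HSV);m=((g[...,1]>90)&(g[...,2]<140)).astype(np.uint8);print("brown px in pan",m[128:160,255:305].sum())
m=np.hypot(W[...,0]-.49,W[...,1]+.2895)<.09; P=W[m&(abs(W[...,2]-.1)<.01)];print("rim top",np.percentile(P[:,2],95))
cv2.imwrite("pics/end.png",cv2.resize(c["pixels"][90:300,150:360],(600,600),interpolation=3))
E
```

```text
time: 33.4
ee_pos: [0.4644, -0.1294, 0.0555]
eef_rot: [0.808, 0.447, -0.335, 0.186]
ft_force: [-0.5, -0.3, -1.6]
width: 0.0627
grip_force: 34.5
time: 34.23
ee_pos: [0.5125, -0.0543, 0.1447]
eef_rot: [0.808, 0.447, -0.335, 0.186]
ft_force: [1.3, -0.5, 0.5]
width: 0.0871
grip_force: 0.0
time: 34.9
ee_pos: [0.5116, -0.0558, 0.2173]
eef_rot: [0.808, 0.447, -0.336, 0.186]
ft_force: [-0.4, 0.3, 0.5]
width: 0.0872
grip_force: 0.0
L 382 [ 0.4699 -0.1162  0.1019] slope [ 0.004 -0.032]
R 505 [0.5645 0.0559 0.1189] slope [ 0.008 -0.033]
brown px in pan 161
rim top 0.10068129460977762
```

View pics/end.png

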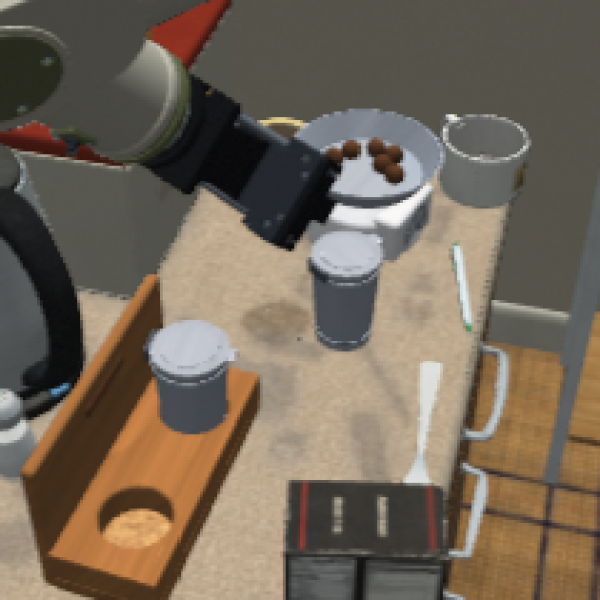

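Both tins stand upright, at about (345,290) on the worktop and (190,375) in the caddy. Six nuts are in the pan near (370,155), and the gripper is clear of everything.

```bash
python3 -c "from h import *;print(ticket.close_job())"
```

```text
the job is handed in; nothing more can be done
None
```

I handed the job in with all six nuts in the scale pan, the loaded tin standing emptied on the worktop, the other tin back in its caddy well, and no bystander touched that I could see; the hand-in gave no verdict.

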